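# Seat the capsule loading tray and hold the shutter lever open

### The job

The white loading tray full of green capsules sits askew on the bed of the hand capsule filler: slide it along the bed, flat, until it is home and square against both blue fences. Only then swing the red-knobbed shutter lever forward against its return spring, right to its stop, so that the capsules can drop into the bed. Finish while holding: keep hold of the knob with the lever at its stop (it springs back if let go) and the tray still home, and leave the other things on the bench where they are.

Things in the scene. Friction and masses are not known exactly. Their poses are not given: they have to be found in the camera images.
- capsule_filler: Hand capsule filler, fixed to the bench, 250 mm along its x, 220 mm along its y. Origin: centre of its underside, on the bench; z up, x away from its operator (roughly away from the robot), y to the left. Flat steel bed, top 70 mm up, x -120 to 120, y -105 to 105 mm. A black thumbscrew (left side) and a brass tongue (near edge) stay below the bed's top.
- fence_corner (a point): Inner corner of the two fixed blue fences, on the bed's top, at x = 108, y = -93 mm of the filler; same axes. Fences stand 14 mm above the bed: the far one (face at x = 108) runs the bed's whole width, the right one (face at y = -93) runs from x = -60 to 108. Near and left sides are open. With the tray home its centre is 90 mm in -x and 75 mm in +y from this corner.
- tray_center (a point): Centre (half-way up) of the loading tray: loose, white, 180 mm along its x, 150 mm along its y, 28 mm high, about 0.3 kg, slides at 2 to 5 N, green capsules standing in it below the rim. It lies flat on the bed (rim 98 mm above the bench), 15 to 40 mm out from each fence and turned up to 9 degrees. Outer walls upright and plain: push it from outside. Its axes match the filler's when home.
- shutter_lever (a joint): Angle of the shutter lever, rad: 0 at rest against the steel post, growing as its knob is swung forward (towards the operator's side, the filler's -x), 1.05 at the stop, the yellow post. It turns level about the vertical pivot. A torsion spring drives it back to 0: about 5 N at the knob at rest, rising to about 9 N at the stop.
- lever_pivot (a point): Axis of the lever's pivot bolt, on the bracket at the filler's right side (x = 0, y = -130 mm in the filler's frame), 48 mm above the bench.
- knob_grip (a point): Grip point on the axis of the lever's knob, 85 mm above the bench and 105 mm out from the pivot axis. From the pivot the arm points to the filler's -y turned 25 degrees towards +x at rest, and turned 35 degrees towards -x at the stop.
- lever_knob: The knob itself: an upright red cylinder 24 mm in diameter, a sleeve that revolves freely on the end of the lever arm, from 51 to 107 mm above the bench, free all round from 54 mm up. Origin: centre of its underside. It swings with the arm.
- tamper_center (a point): Bystander: centre of the plate of the tamper, an aluminium plate 160 x 130 mm standing on steel pins with a black bar handle on top, about 70 mm high.
- jar_center (a point): Bystander: centre of an amber powder jar, 64 mm across, 100 mm high.
- beaker_center (a point): Bystander: centre of a glass beaker, 68 mm across, 85 mm high.
- spreader_center (a point): Bystander: centre of a blue powder spreader card, 70 x 110 mm, 17 mm high with its grip, lying flat.
Not all that is in view belongs to the job. There is more than one size of the part that bears tray_center; the job needs the larger.

How it is judged:
By the outcome, as a careful person would: the job done as asked, in the order asked, and still so for the second after the job is handed in, while the arm keeps its last pose, push and grip.
It also fails if it takes over 72 s, if anything falls off the work surface, if the arm or the gripper's body presses on something with over 40 N, if the wrist force passes 120 N, or if a joint passes its speed limit or range.

### The arm

A 6-joint arm with a two-finger parallel gripper is mounted at the origin on the work surface. World frame = base frame: x ahead of the robot, y to its left, z up, the work surface at z = 0. Lengths are in m, angles in rad, forces in N, time in s.
With the tool pointing down it reaches from about 0.275 to 0.875 m from the base axis. Payload 12.5 kg.
Tool frame: the origin (TCP) lies on the centre line of the jaws, within the pads' length; the fingertips stand r.finger_overhang ahead of it and the grasp point (between the pads) lies 3 mm ahead of it (r.finger_overhang is the distance from the TCP to the fingertips, in m); z points along the fingers, y is the line along which they close (so a half turn about z gives the same grasp; the last joint's range is limited). The gripper opens to 85 mm and grips with 20 to 120 N. Pads are 22 mm wide; open, the fingers measure 114 mm over their backs; the gripper's body (76 mm by 85 mm) begins 54 mm behind the grasp point. The pads swing forward as they close: fully open they stand 13 mm farther back than shut.
Start: joints at [1.097, 0.351, 1.652, -0, 1.139, -0.085], TCP at [0.208, 0.509, 0.253] pointing down, gripper open.
Joint ranges: [-2.75, 2.75], [-0.79, 2.1], [0.01, 2.65], [-1.57, 4.71], [0.07, 3.14], [-2.87, 2.87]. Speed limits (rad/s): [2.22, 2.22, 2.79, 3.14, 3.14, 3.14].

### API

Orientations are given as a unit quaternion [x, y, z, w].
In Python, from cell import r, optics gives the robot as it stands. The module is installed in compiled form; this text tells all that it offers. Calls block until the motion is done:
- r.move_to(position, orientation): joint-space move of the TCP to a pose.
- r.move_linear(position, rot=None, vel=0.15): straight line of the TCP; rot=None keeps the orientation; vel is the mean speed in m/s.
- r.set_joints(angles): joint-space move.
- r.set_gripper(opening, squeeze=None): opening from 0.0 (shut) to 1.0 (fully open); squeeze is the grip in N (None keeps the last); returns when the fingers have stopped.
- r.sleep(seconds).
- r.inverse_kinematics(position, orientation): joint angles nearest the present ones, or None.
- optics.get_image(name): name is "scene" or "top"; returns a dict with "pixels" (480x640x3 uint8, red, green, blue), "depth" (480x640 float32, m along the optical axis (not along the pixel's ray), 0 where there is no reading), "fx", "fy", "cx", "cy" (pixels), "camera_from_world" (4x4, takes a point from world to camera coordinates). Camera axes: x right, y down, z forward; pixel columns grow to the right and rows downward; lengths in m; the calibration is good to about 2 mm. A picture is of the moment at which its call begins.
A pose or a line that the arm cannot do raises r.PlanningError and nothing moves.
- r.hand_in(): hands the job in; it is judged then, once.
Readings, each from a call of its own:
- r.current_t(): time.
- r.current_q(): joint angles.
- r.current_qvel(): joint speeds.
- r.current_effort(): joint torques, N m.
- r.current_tool_pos(): TCP position.
- r.current_ee_rot(): TCP orientation.
- r.current_contact_force(): force on the tool from outside, world axes, zero at the start.
- r.current_torque(): the same for the moment, N m.
- r.current_opening(): opening from 0.0 (shut) to 1.0 (fully open).
- r.current_finger_force(): force on a finger pad.
Only numpy, scipy, OpenCV 4.12 (cv2) and the standard library are available. Lean on these libraries where they do the work, as an engineer would, in place of code of your own. Each camera call takes 0.05 s, during which the arm holds its last target. There are 200 camera calls.

## Working session

There is one attempt and no reset: what is moved stays moved. The work goes in short steps, each a Python script; the robot and the scene stay as the last script left them, time stands still between calls to the robot, and variables do not carry over. Pictures are saved under pics/ and viewed, at most 10 in all, crops included, and the job is handed in when it is done.

```bash
mkdir -p pics; cat > h.py <<'E'
import numpy as np, cv2, pickle
from cell import r, optics
def snap(n,f):
    d=optics.get_image(n); cv2.imwrite('pics/'+f+'.png',d['pixels'][:,:,::-1]); pickle.dump(d,open('pics/'+f+'.pkl','wb')); return d
def load(f): return pickle.load(open('pics/'+f+'.pkl','rb'))
def cloud(d):
    v,u=np.mgrid[:480,:640]; z=d['depth']; p=np.stack([(u-d['cx'])/d['fx']*z,(v-d['cy'])/d['fy']*z,z],-1)
    M=np.linalg.inv(d['camera_from_world']); return p@M[:3,:3].T+M[:3,3]
def atz(d,u,v,z):
    M=np.linalg.inv(d['camera_from_world']); w=M[:3,:3]@np.array([(u-d['cx'])/d['fx'],(v-d['cy'])/d['fy'],1]); return M[:3,3]+w*(z-M[2,3])/w[2]
E
python3 - <<'E'
from h import *
for n in('scene','top'):
    d=snap(n,n+'0'); print(n,d['fx'],d['camera_from_world'].round(3).tolist())
print(r.current_t(),r.finger_overhang,r.current_ee_rot(),r.current_contact_force())
E
```

```text
scene 560.1990721457896 [[0.418, 0.908, -0.007, -0.204], [0.704, -0.329, -0.629, -0.311], [-0.574, 0.259, -0.777, 1.704], [0.0, 0.0, 0.0, 1.0]]
top 485.50614664388337 [[-0.007, -1.0, -0.017, 0.0], [-0.989, 0.009, -0.148, 0.542], [0.149, 0.016, -0.989, 1.062], [0.0, 0.0, 0.0, 1.0]]
0.1 0.022 [ 1.93182947e-01  9.81162612e-01 -5.07590154e-04 -1.37927018e-04] [-0.51044617 -0.85755293 -0.25326541]
```

View pics/scene0.png

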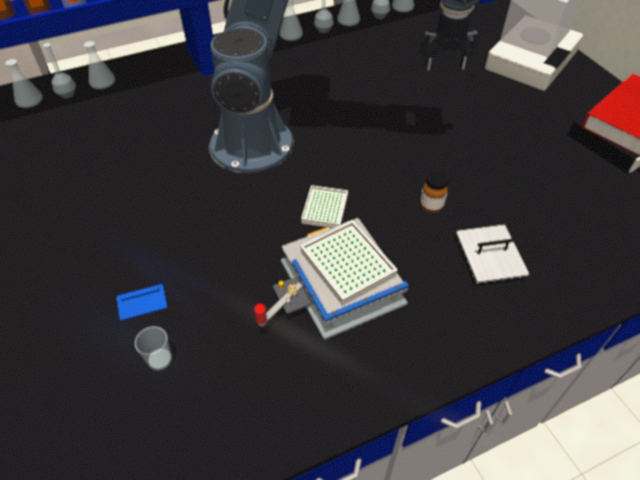

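View pics/top0.png

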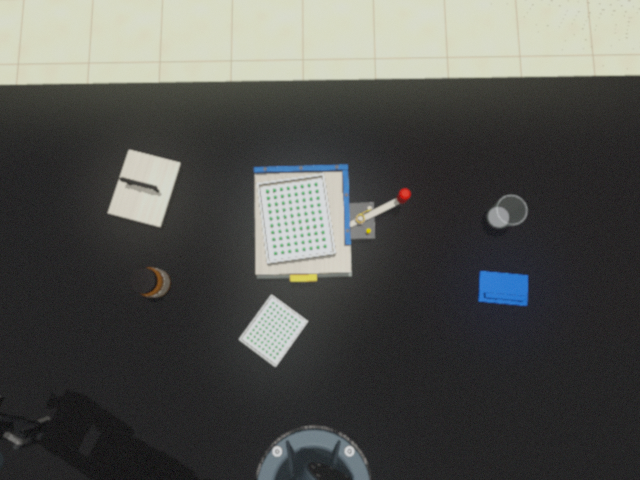

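The scene and top views show two white trays: a large one on the filler bed (top 297,220; scene 348,262) and a smaller one on the bench (top 273,330; scene 325,206). The job needs the larger, on the bed. The only red knob is at top (404,195); the red box at scene (615,110) isn't part of the job. I'll check in one close crop.

```bash
python3 - <<'E'
from h import *
d=load('top0'); im=d['pixels'][140:300,235:435,::-1]
cv2.imwrite('pics/crop0.png',cv2.resize(im,(800,640)[:2] if 0 else None,fx=3.75,fy=3.75,interpolation=cv2.INTER_CUBIC))
P=cloud(d)
for lo,hi in((.06,.075),(.078,.089),(.092,.104)):
    m=(P[...,2]>lo)&(P[...,2]<hi)&(abs(P[...,1])<.2)&(P[...,0]>.3)&(d['depth']>0); print(lo,m.sum(),np.median(P[m],0).round(4))
# tray: rim height
m=((P[...,2]>.085)&(P[...,2]<.105)&(d['depth']>0)).astype(np.uint8); m[:,345:]=0;m[:172]=0;m[:,:252]=0
print(cv2.minAreaRect(P[m>0][:,:2].astype(np.float32)*1000), m.sum())
hsv=cv2.cvtColor(d['pixels'],cv2.COLOR_RGB2HSV)
k=(hsv[...,1]>150)&((hsv[...,0]<8)|(hsv[...,0]>172))&(hsv[...,2]>80); k[:,:380]=0;k[:,430:]=0
v,u=np.nonzero(k); print('knob',u.mean(),v.mean(),np.median(P[k],0), atz(d,u.mean(),v.mean(),.1))
E
```

```text
0.06 3620 [ 0.5364 -0.0236  0.0694]
0.078 5342 [0.5936 0.0259 0.0837]
0.092 885 [0.5863 0.0321 0.0968]
((364.10906982421875, -3.4100799560546875), (627.71630859375, 192.89732360839844), 4.888365268707275) 2690
knob 403.70588235294116 194.7843137254902 [ 0.62792323 -0.20261322  0.10240358] [ 0.62770891 -0.20203887  0.1       ]
```

View pics/crop0.png

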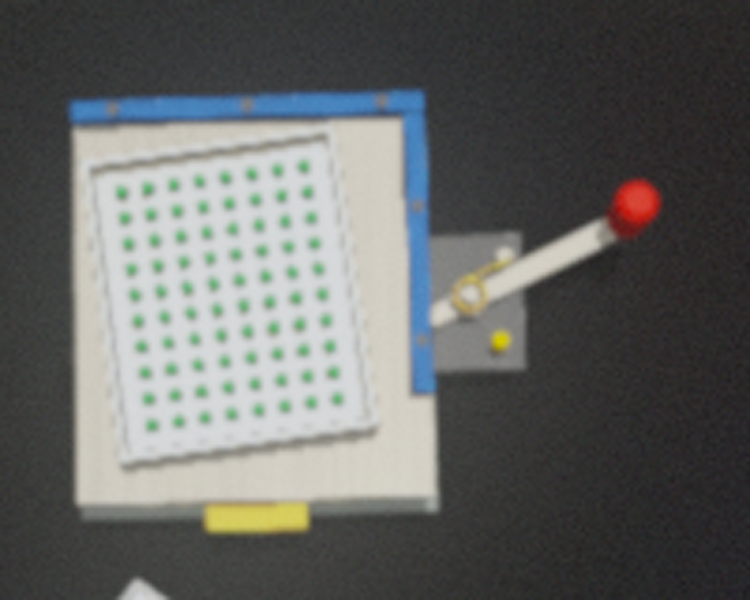

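```bash
python3 - <<'E'
from h import *
d=load('top0')
g=lambda u,v,z: atz(d,235+u/3.75,140+v/3.75,z)[:2]
T=np.array([g(*p,.098) for p in((88,163),(330,133),(377,432),(124,466))]);print('tray',T.round(4).tolist(),T.mean(0))
print('sides',[np.linalg.norm(T[i]-T[(i+1)%4]).round(4) for i in range(4)])
a=T[:2].mean(0)-T[2:].mean(0); print('tray yaw',np.degrees(np.arctan2(a[1],a[0])))
F=np.array([g(*p,.084) for p in((73,122),(405,116),(413,392))]);print('fence',F.round(4).tolist())
for a in(F[0]-F[1],F[1]-F[2]):print(np.degrees(np.arctan2(a[1],a[0])),np.linalg.norm(a))
B=np.array([g(*p,.07) for p in((77,505),(437,500))]);print('bed near',B.round(4).tolist()); a=B[0]-B[1];print(np.degrees(np.arctan2(a[1],a[0]))-90,np.linalg.norm(a))
print('pivot',g(468,294,.06),'post',g(501,340,.07),'knob',g(637,201,.107))
E
```

```text
tray [[0.6572, 0.1141], [0.6736, -0.0275], [0.4975, -0.0526], [0.4793, 0.0918]] [0.57686215 0.03144369]
sides [np.float64(0.1425), np.float64(0.1779), np.float64(0.1455), np.float64(0.1793)]
tray yaw 7.616445790207351
fence [[0.6861, 0.1251], [0.6874, -0.0722], [0.5222, -0.0741]]
90.37974177673814 0.1972662700579315
0.6864620578680107 0.16523513246239657
bed near [[0.4594, 0.1222], [0.4606, -0.0877]]
0.3211312628914271 0.20991353496751428
pivot [ 0.58428553 -0.10914195] post [ 0.55458216 -0.12715603] knob [ 0.62860063 -0.20339741]
```

Crop: the tray on the bed is the large one (180 × about 145 mm measured, turned +7.6°, corners at crop (88,163), (330,133), (377,432), (124,466)). The blue fences' inner corner is at crop (405,116), about (0.687,-0.073), with filler yaw about 0.5°. The knob is at crop (637,201), within 4 mm of where the geometry predicts. First push: open jaws along y against the near face.

```bash
cat >> h.py <<'E'
YAW=np.radians(.5)
def q(phi): a=(phi+np.pi/2)/2; return [float(np.cos(a)),float(np.sin(a)),0.,0.]
def F(n=4): return np.mean([r.current_contact_force() for _ in range(n)],0)
def push(dirn,far,near,stop,f0):
    """slide `far` m freely, then 1.5 mm steps until the reaction rises by stop N (at most `near` m)"""
    dirn=np.array(dirn,float); p=np.array(r.current_tool_pos()); log=[]
    r.move_linear(list(p+dirn*far),vel=.06); log.append(((F()-f0)@-dirn).round(1)); s=far
    while s<far+near:
        s+=.0015; r.move_linear(list(p+dirn*s),vel=.03); f=(F()-f0)@-dirn; log.append(f.round(1))
        if f>stop: break
    print('push',s,log,np.round(r.current_tool_pos(),4),(F()-f0).round(1),r.current_t()); return s
E
python3 - <<'E'
from h import *
o=q(np.pi/2+YAW)
print(np.round(r.inverse_kinematics([.45,.025,.2],o),2))
r.move_to([.45,.025,.19],o); r.move_linear([.45,.025,.095],vel=.15)
r.sleep(.2); f0=F(); print(f0,r.finger_overhang,r.current_opening())
d=[np.cos(YAW),np.sin(YAW),0]
push(d,.040,.018,11,f0)
snap('top','top1')
E
python3 -c "
from h import *
im=load('top1')['pixels'][140:300,235:435,::-1]
cv2.imwrite('pics/crop1.png',cv2.resize(im,None,fx=3.75,fy=3.75,interpolation=cv2.INTER_CUBIC))"
```

```text
[-0.05  0.24  1.95 -0.    0.95 -1.63]
[-0.50307943 -0.22739434  0.52274045] 0.022 1.0001598721750997
push 0.044500000000000005 [np.float64(0.5), np.float64(5.4), np.float64(10.5), np.float64(17.1)] [0.4918 0.0258 0.0953] [-17.1   2.9  11.3] 4.625
```

View pics/crop1.png

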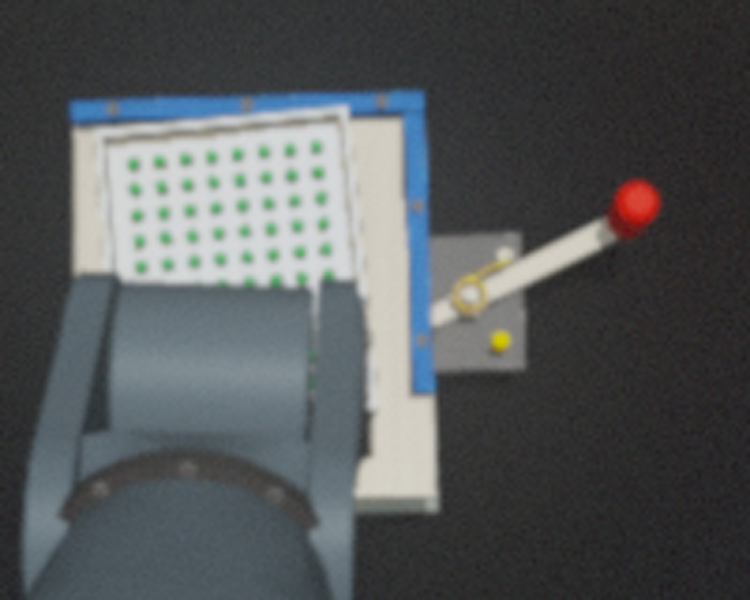

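The tray's far-right corner (350,107) now touches the far fence and the tray is still rotated by a few degrees. Fz is +11 N, so I'll check from the depth that it lies flat before pushing on.

```bash
python3 - <<'E'
from h import *
for n in('top0','top1'):
    d=load(n);P=cloud(d)
    m=np.zeros((480,640),bool)
    x0,x1=(262,325) if n=='top0' else(266,328)
    m[182:212,x0+4:x1]=1; m&=(d['depth']>0)&(P[...,2]>.075)&(P[...,2]<.12)
    Q=P[m]; A=np.c_[Q[:,:2]-[.6,.03],np.ones(len(Q))]; c=np.linalg.lstsq(A,Q[:,2],rcond=None)[0]; print(n,c.round(4),len(Q))
d=load('top1'); g=lambda u,v,z: atz(d,235+u/3.75,140+v/3.75,z)[:2]
for p in((103,140),(350,107),(375,410)): print(g(*p,.098))
print(r.current_torque(),F(),r.current_tool_pos())
E
```

```text
top0 [0.0005 0.0034 0.0848] 1768
top1 [-0.008   0.0048  0.085 ] 1732
[0.67091408 0.1054093 ]
[ 0.68913104 -0.03938825]
[ 0.51011376 -0.05158822]
[1.01720514 2.55603168 0.84043695] [-16.98483487   3.39619705  11.86683052] [0.4917929  0.02582897 0.09531118]
```

Flat (plane slope under 1 %). I'll back off and push from the left face, where the far finger touches first and turns the tray clockwise, with the tips slightly higher.

```bash
python3 - <<'E'
from h import *
p=np.array(r.current_tool_pos())
r.move_linear([.455,p[1],.095],vel=.1); r.move_linear([.455,p[1],.18],vel=.2)
o=q(YAW)
ok=[k for k in (q(YAW),q(YAW+np.pi)) if r.inverse_kinematics([.6,.15,.18],k) is not None]
print(len(ok))
c=min(ok,key=lambda k:abs(r.inverse_kinematics([.6,.15,.18],k)-np.array(r.current_q())).max())
r.move_to([.6,.155,.18],c); r.move_linear([.6,.155,.099],vel=.15); r.sleep(.2); f0=F(); print(f0,r.current_q())
push([np.sin(YAW),-np.cos(YAW),0],.030,.05,14,f0)
snap('top','top2');snap('scene','scene2')
im=load('top2')['pixels'][140:300,235:435,::-1]
cv2.imwrite('pics/crop2.png',cv2.resize(im,None,fx=3.75,fy=3.75,interpolation=cv2.INTER_CUBIC))
E
```

```text
1
[-0.29142112 -0.12688211 -0.69645981] [ 1.77688358e-01  6.57703495e-01  1.57563651e+00 -2.60880973e-05
  9.06534341e-01  1.68933963e-01]
push 0.06900000000000003 [np.float64(0.2), np.float64(-0.7), np.float64(0.1), np.float64(0.2), np.float64(1.9), np.float64(0.5), np.float64(0.5), np.float64(1.3), np.float64(1.5), np.float64(0.7), np.float64(1.2), np.float64(1.3), np.float64(2.4), np.float64(0.9), np.float64(0.8), np.float64(1.5), np.float64(0.8), np.float64(0.9), np.float64(0.8), np.float64(2.3), np.float64(1.0), np.float64(1.1), np.float64(0.4), np.float64(0.5), np.float64(0.0), np.float64(7.3), np.float64(16.4)] [0.6004 0.0881 0.1001] [-3.2 16.4  2.1] 15.4167
```

View pics/crop2.png

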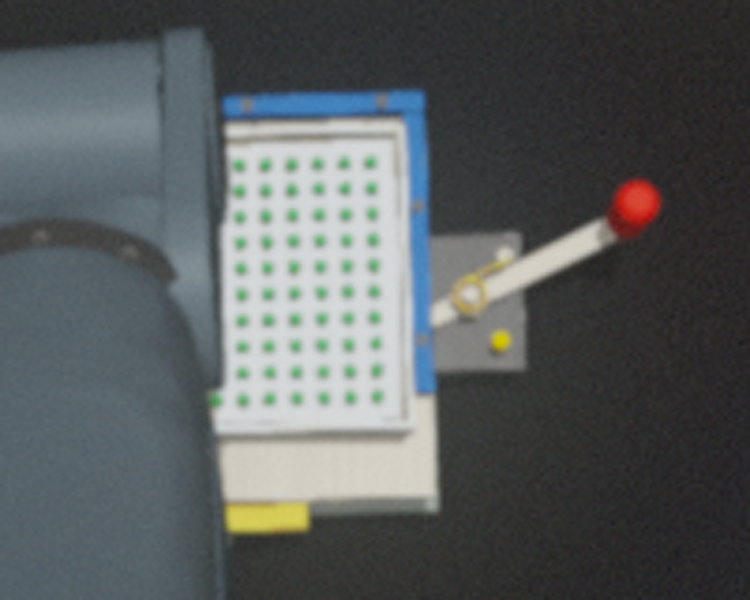

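The tray is now square against the right fence, with a few mm left at the far fence (tray far rim at row ~125, fence at ~117). Next is the near push.

```bash
python3 - <<'E'
from h import *
p=np.array(r.current_tool_pos())
r.move_linear([.6,.135,.1],vel=.12); r.move_linear([.6,.135,.18],vel=.2)
o=q(np.pi/2+YAW)
r.move_to([.45,.005,.18],o); r.move_linear([.45,.005,.099],vel=.15); r.sleep(.2); f0=F()
push([np.cos(YAW),np.sin(YAW),0],.030,.024,14,f0)
p=np.array(r.current_tool_pos())
r.move_linear([.455,p[1],.099],vel=.1); r.move_linear([.45,p[1],.18],vel=.2)
r.move_to([.55,-.30,.22],q(0.)) if r.inverse_kinematics([.55,-.3,.22],q(0.)) is not None else r.move_to([.55,-.30,.22],q(np.pi))
print(r.current_t(),np.round(r.current_q(),2))
snap('top','top3')
im=load('top3')['pixels'][150:270,245:415,::-1]
cv2.imwrite('pics/crop3.png',cv2.resize(im,None,fx=4.7,fy=4.7,interpolation=cv2.INTER_CUBIC))
E
```

```text
push 0.05250000000000002 [np.float64(0.8), np.float64(-0.6), np.float64(0.3), np.float64(0.3), np.float64(-0.8), np.float64(-0.3), np.float64(2.2), np.float64(5.1), np.float64(3.1), np.float64(2.4), np.float64(1.9), np.float64(2.0), np.float64(2.4), np.float64(4.4), np.float64(11.8), np.float64(18.4)] [0.5001 0.0055 0.0995] [-18.3  -0.2  12.7] 23.5167
25.9417 [-0.57  0.52  1.48  0.    1.14 -0.57]
```

View pics/crop3.png

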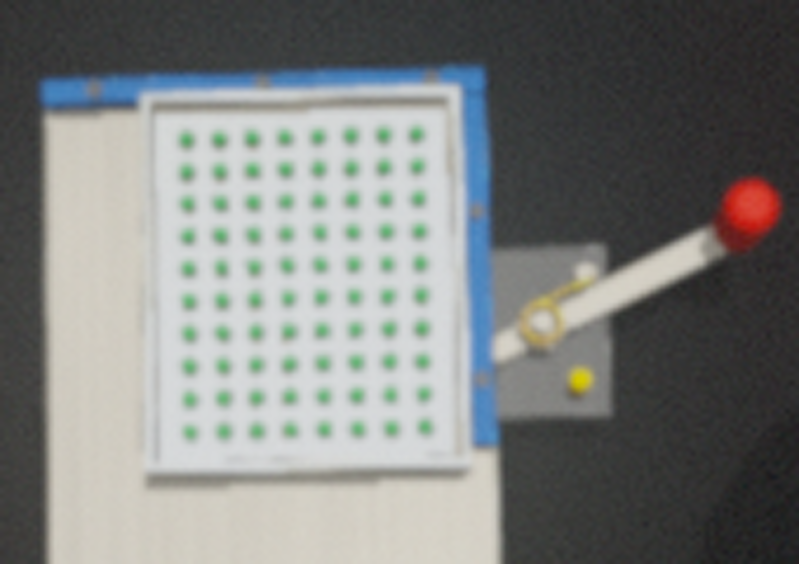

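The tray looks home: rim corners (140,95), (460,87), (468,468), (148,472), with both fences touching or nearly so. I'll put numbers on the gaps.

```bash
python3 - <<'E'
from h import *
d=load('top3'); g=lambda u,v,z: atz(d,245+u/4.7,150+v/4.7,z)[:2]
T=np.array([g(*p,.098) for p in((140,95),(460,87),(468,468),(147,474))]); print(T.round(4),T.mean(0))
# colour edges: width of blue->white transitions along rows (right fence) and columns (far fence)
im=d['pixels'].astype(int); sat=im[...,2]-im[...,0]; lum=im.sum(2)//3
for v in(185,200,215,230,240): print(v,[(a,b) for a,b in zip(lum[v,336:352],sat[v,336:352])])
for u in(282,300,320,336): print(u,[(a,b) for a,b in zip(lum[162:176,u],sat[162:176,u])])
E
```

```text
[[ 0.6867  0.0784]
 [ 0.6888 -0.0713]
 [ 0.5094 -0.0721]
 [ 0.508   0.0743]] [0.59823233 0.00234203]
185 [(np.int64(208), np.int64(4)), (np.int64(214), np.int64(5)), (np.int64(212), np.int64(4)), (np.int64(202), np.int64(-1)), (np.int64(177), np.int64(-11)), (np.int64(179), np.int64(-7)), (np.int64(195), np.int64(4)), (np.int64(181), np.int64(27)), (np.int64(149), np.int64(82)), (np.int64(135), np.int64(117)), (np.int64(134), np.int64(117)), (np.int64(134), np.int64(112)), (np.int64(125), np.int64(92)), (np.int64(91), np.int64(46)), (np.int64(66), np.int64(2)), (np.int64(63), np.int64(7))]
200 [(np.int64(202), np.int64(5)), (np.int64(213), np.int64(4)), (np.int64(214), np.int64(5)), (np.int64(212), np.int64(3)), (np.int64(206), np.int64(2)), (np.int64(199), np.int64(1)), (np.int64(207), np.int64(3)), (np.int64(195), np.int64(15)), (np.int64(155), np.int64(60)), (np.int64(135), np.int64(108)), (np.int64(138), np.int64(112)), (np.int64(132), np.int64(111)), (np.int64(119), np.int64(98)), (np.int64(92), np.int64(50)), (np.int64(69), np.int64(9)), (np.int64(65), np.int64(-1))]
215 [(np.i
[... 2501 characters left out ...]
64(144), np.int64(92)), (np.int64(174), np.int64(42)), (np.int64(191), np.int64(14)), (np.int64(170), np.int64(2)), (np.int64(136), np.int64(-9)), (np.int64(155), np.int64(-10)), (np.int64(195), np.int64(-1)), (np.int64(210), np.int64(2)), (np.int64(212), np.int64(3))]
336 [(np.int64(59), np.int64(5)), (np.int64(66), np.int64(13)), (np.int64(88), np.int64(27)), (np.int64(113), np.int64(22)), (np.int64(124), np.int64(13)), (np.int64(148), np.int64(5)), (np.int64(189), np.int64(1)), (np.int64(201), np.int64(1)), (np.int64(171), np.int64(0)), (np.int64(136), np.int64(-10)), (np.int64(162), np.int64(-12)), (np.int64(198), np.int64(-2)), (np.int64(211), np.int64(4)), (np.int64(214), np.int64(4))]
```

The rim meets the fences with no gap: white goes straight to blue, and the estimated centre (0.598, 0.002) matches the predicted home (0.597, 0.002). Now the knob.

```bash
cat >> h.py <<'E'
PIV=np.array([.581,-.110])
def arm(th): # world angle of lever arm
    return np.radians(-90+25)+YAW-th
E
python3 - <<'E'
from h import *
k=np.array([.627,-.204]); ph=np.radians(25.5)
r.move_to([*k,.19],q(ph)); f0=F(8)
r.move_linear([*k,.088],vel=.12); print('down',F()-f0)
r.set_gripper(0.,squeeze=40); print(r.current_opening(),r.current_finger_force(),(F()-f0).round(1),np.round(r.current_tool_pos(),4),r.current_t())
snap('top','top4');np.save('f0.npy',f0)
E
```

```text
down [ 0.89503154  0.55208774 -0.1473616 ]
0.2674722284278711 39.14783916261513 [4.2 3.4 3.3] [ 0.6278 -0.2038  0.0886] 28.1583
```

```bash
python3 - <<'E'
from h import *
f0=np.load('f0.npy')
def go(th,vel):
    a=arm(th); p=PIV+.105*np.array([np.cos(a),np.sin(a)])
    r.move_linear([*p,.088],rot=q(a+np.pi/2),vel=vel)
    f=F(6)-f0; t=np.array([np.sin(a),-np.cos(a)]); n=np.array([np.cos(a),np.sin(a)])
    c=np.array(r.current_tool_pos())[:2]-PIV
    print(round(th,3),'tang',(-f[:2]@t).round(1),'rad',(f[:2]@n).round(1),'z',f[2].round(1),'R',np.hypot(*c).round(4),'th',round(arm(0)-np.arctan2(c[1],c[0]),3),'op',round(r.current_opening(),3)); return -f[:2]@t
for th in np.arange(.1,1.0,.12): go(th,.06)
th=1.0
while th<1.15:
    if go(th,.04)>17: break
    th+=.015
print(r.current_t(),r.current_finger_force()); snap('top','top5'); snap('scene','scene5')
a=load('top5')['pixels'][150:270,245:415,::-1]; b=load('scene5')['pixels'][200:340,230:420,::-1]
R=lambda x:cv2.resize(x,(400,290),interpolation=cv2.INTER_CUBIC)
cv2.imwrite('pics/c5.png',np.hstack([R(a),R(b)]))
E
```

```text
0.1 tang 6.5 rad -4.9 z 4.7 R 0.1046 th 0.096 op 0.272
0.22 tang 5.4 rad -6.9 z 4.9 R 0.1043 th 0.215 op 0.267
0.34 tang 7.5 rad -9.7 z 4.7 R 0.1039 th 0.335 op 0.273
0.46 tang 6.5 rad -13.2 z 4.3 R 0.1035 th 0.453 op 0.266
0.58 tang 8.4 rad -15.0 z 3.5 R 0.1032 th 0.572 op 0.272
0.7 tang 9.0 rad -18.4 z 2.2 R 0.1029 th 0.691 op 0.266
0.82 tang 8.8 rad -23.2 z 0.4 R 0.1026 th 0.81 op 0.268
0.94 tang 7.9 rad -25.4 z -1.4 R 0.1023 th 0.927 op 0.273
1.0 tang 9.1 rad -26.9 z -3.1 R 0.1021 th 0.985 op 0.271
1.015 tang 9.1 rad -26.9 z -2.7 R 0.1021 th 0.998 op 0.273
1.03 tang 9.3 rad -26.8 z -4.3 R 0.102 th 1.013 op 0.269
1.045 tang 14.6 rad -28.2 z -7.6 R 0.102 th 1.018 op 0.268
1.06 tang 20.5 rad -27.8 z -11.9 R 0.1021 th 1.022 op 0.269
32.3667 39.95715721976012
```

View pics/c5.png

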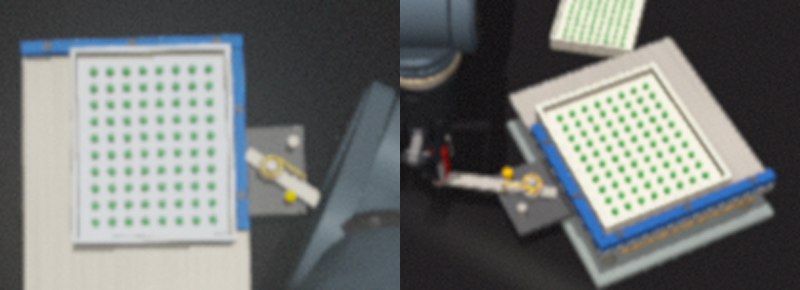

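The lever rests against the yellow post (left image, (290,195)), the tray is still home, and the force has risen clearly at the stop. I'll relieve the radial side load from my pivot error, check that the hold is steady, then hand in.

```bash
python3 - <<'E'
from h import *
f0=np.load('f0.npy'); a=arm(1.06); n=np.array([np.cos(a),np.sin(a)]); t=np.array([np.sin(a),-np.cos(a)])
for R in(.1035,.102):
    r.move_linear([*(PIV+R*n),.088],vel=.03); r.sleep(.3); f=F(8)-f0
    c=np.array(r.current_tool_pos())[:2]-PIV
    print('tang',-f[:2]@t,'rad',f[:2]@n,f[2],'th',arm(0)-np.arctan2(c[1],c[0]),r.current_finger_force(),r.current_opening())
p=r.current_tool_pos(); r.sleep(.7); print(np.subtract(r.current_tool_pos(),p),r.current_t())
if -f[:2]@t>14: print(r.hand_in())
E
```

```text
tang 20.567149310808688 rad -17.485455578135863 -9.796234643137641 th 1.0220056166677014 40.14868456637487 0.26788316436450016
tang 20.48761105444786 rad -7.254517240334223 -8.85689102130613 th 1.0218499727952963 40.29480917786714 0.2693803246861552
[ 1.86878938e-05 -2.26513419e-05  1.28768790e-05] 34.2667
the job is handed in; nothing more can be done
None
```

I handed the job in at about 34 s of the 72 s limit: the tray is home and square against both blue fences, and the gripper still holds the knob with the lever pressed against its yellow stop post. The verdict wasn't returned, and I didn't check the other bench items separately.

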